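# Speed dial up by four clicks

### The job

Turn the polisher controller's black speed dial up by exactly four clicks: with the fingertips, push its red finger post round clockwise (seen from above), feel each click go by, and stop before the fifth, never going past and coming back. Do not pinch the post or push hard on anything, leave the dial resting in its new click with the fingers clear, and leave the button tin, bead jar and roll of tape where they stand.

Things in the scene. Friction and masses are not known exactly. Their poses are not given: they have to be found in the camera images.
- controller: grey speed controller, 150 (x) x 170 (y) x 48 mm high, screwed to the bench (cannot move); origin at the centre of its underside, z up. On top a blue plate with the dial; screw tabs on both y sides, a red switch and green lamp on its -x face. White dots, one to a click, ring the dial at 63 mm radius and grow clockwise
- dial_centre (a point): point on the dial's vertical axis at the height of the dial's top face (62 mm above the bench); the dial is a black disc of 104 mm diameter, its underside 50 mm and its top face 62 mm above the bench, with a flat metal cap (28 mm diameter, 2 mm high) at its centre
- finger_post (a point): red finger post: upright round pin, 14 mm diameter, standing on the dial 36 mm from its axis and turning with it, from the dial's face (62 mm) to 90 mm above the bench, with an 18 mm collar up to 65 mm. The point lies on the pin's axis 80 mm above the bench. It starts on the controller's -y or -x side and goes clockwise by way of the -x side towards the +y side
- dial (a joint): dial angle in rad, growing clockwise seen from above. Clicks lie at whole multiples of 0.349 rad (20 deg); it starts resting in the click at 0, 0.349, 0.698 or 1.047; end stops at -0.52 and 2.97. A spring pulls it into the nearest click: the post takes about 5 N at first, less towards half-way between clicks, then snaps ahead on its own to the next, up to 6 mm away from the finger
- button_tin: loose round button tin, cream with a red lid, 61 mm diameter, 30 mm high, origin at the centre of its underside; stands left of the controller
- bead_jar: loose jar of pink beads with a white lid, 48 mm diameter, 48 mm high, origin at the centre of its underside; stands right of the controller
- tape_elec: loose roll of black tape lying flat, 58 mm diameter, 19 mm high, origin at the centre of its underside; lies right of the controller, further away from the robot than the jar
Things that resemble listed ones, but are neither listed nor needed, are in the scene too. What is shaped like the controller but yellow is not meant.

How it is judged:
On the way, in this order (a step that is already met when the one before it is completed fails the run):
1. the fingers push the post clockwise past the first click (distance of finger_post from where it was at the start of the episode above 0.01 m and value of joint dial above 0.279 rad and contact force between the fingers and controller above 0.3 N), for 0.02 s.
2. the dial comes to the fourth click (distance of finger_post from where it was at the start of the episode above 0.0428 m and value of joint dial above 1.257 rad), for 0.2 s.
At the end, for the whole second after the job is handed in: The dial rests (slower than 0.05 rad/s) four clicks, 80 degrees, clockwise of where it started, within 0.3 click (6 degrees); tin, jar and tape are within 15 mm of where they stood (distance of finger_post from where it was at the start of the episode between 0.0433 and 0.0491 m and value of joint dial above 1.257 rad and velocity of joint dial between -0.05 and 0.05 rad/s and distance of each of button_tin, bead_jar, tape_elec from where it was at the start of the episode below 0.015 m); the robot touches nothing.
It fails at once if the dial goes past the fourth click into the fifth (more than 4.6 clicks from its start) (distance of finger_post from where it was at the start of the episode above 0.0518 m).
It fails at once if the dial is turned down, below its first possible start (value of joint dial below -0.244 rad).
It fails at once if the post is pinched: the gripper centres on it and touches it (TCP within 8 mm of the post's axis, seen from above) (horizontal distance between the grasp point and finger_post below 0.008 m and contact force between the fingers and controller above 0.5 N).
It fails at once if the arm or the fingers press the controller or its dial with more than 25 N (contact force between any of the arm, the fingers and controller above 25 N).
It fails at once if the button tin, the bead jar or the roll of tape is lifted or pushed away (more than 20 mm) (distance of any of button_tin, bead_jar, tape_elec from where it was at the start of the episode above 0.02 m).
It also fails if it takes over 48 s, if anything falls off the work surface, if the arm or the gripper's body presses on something with over 40 N, if the wrist force passes 120 N, or if a joint passes its speed limit or range.

### The arm

A 6-joint arm with a two-finger parallel gripper is mounted at the origin on a cart in front of the work surface, level with it; the furniture and walls round the work are solid. World frame = base frame: x ahead of the robot, y to its left, z up, the work surface at z = 0. Lengths are in m, angles in rad, forces in N, time in s.
With the tool pointing down it reaches from about 0.225 to 0.875 m from the base axis. Payload 3.4 kg.
Tool frame: the origin (TCP) lies between the finger pads, 19 mm behind the fingertips; this is the grasp point; z points along the fingers, y is the line along which they close (so a half turn about z gives the same grasp; the last joint's range is limited). The gripper opens to 85 mm and grips with 20 to 120 N. Pads are 22 mm wide; open, the fingers measure 114 mm over their backs; the gripper's body (76 mm by 85 mm) begins 54 mm behind the grasp point. The pads swing forward as they close: fully open they stand 13 mm farther back than shut.
Start: joints at [-1.228, 0.276, 1.505, -0, 1.361, -0.121], TCP at [0.257, -0.514, 0.25] pointing down, gripper open.
Joint ranges: [-2.89, 2.89], [-0.75, 2.08], [0.22, 2.7], [-1.18, 4.32], [0.11, 2.71], [-2.7, 2.7]. Speed limits (rad/s): [2.57, 2.57, 3.14, 3.14, 3.14, 3.14].

### API

Orientations are given as a unit quaternion [w, x, y, z].
In Python, from rig import get_state, imaging, ticket gives the robot as it stands. The module is installed in compiled form; this text tells all that it offers.
- The arm moves only by the shell command python3 -m inch 'ROWS' [FORCE]. ROWS is JSON, a list of rows, each an object with "claw": the opening, from -1 (shut) to 1 (fully open); "travel": the shift along the world's x, y, z in units of 200 mm (1.0 is 200 mm), a list of three; "turn": the turn about the world's z in units of 180 degrees (1.0 is 180 degrees). A call has 1 to 5 rows; each row is the pose to reach, as a shift and turn from the pose commanded when the call began, turning the shorter way round; what a row does not reach only later rows make up. A row lasts 1/10 s, in which the tool goes at most 50 mm and 8.59 degrees, less where a joint would pass 70% of its speed; a pose out of reach is approached as far as the arm can. A call with a number of a shift or a turn outside -1 to 1 is refused whole. A call with a gripper value outside its range is refused whole. The fingers move at their own pace and stop on an object; FORCE is the grip in N (left out, the last holds). Time passes only in rows, so rows that repeat a pose let the fingers close. It gives the time, the measured TCP pose, the force, the opening and the grip force at its end, in the units of the state.
- get_state(): the state, without advancing time (a new reading comes with each control period).
- imaging.get_image(name): name is "scene" or "top" or "wrist"; returns the picture (480x640x3 uint8, red, green, blue); there is no depth.
- imaging.camera_params(name): a dict with "camera_matrix" (3x3 intrinsics, pixels), "cam_to_world" (4x4, takes a point from camera to world coordinates); the wrist camera has in their place "T_tool_cam" (4x4, takes a point from camera to tool coordinates, whose origin is the TCP and whose axes are the flange's). Camera axes: x right, y down, z forward; pixel columns grow to the right and rows downward; lengths in m; the calibration is good to about 2 mm. The wrist camera is an equidistant fisheye: a pixel r from the principal point sees the ray r / f radians off the axis. A picture is of the moment at which its call begins: read the wrist's pose just before it. camera_params takes no time and is no camera call.
- ticket.sign_off(): hands the job in; it is judged then, once.
The state is a dict: "clock": time; "qpos": joint angles; "qd": joint speeds; "effort": joint torques, N m; "position": TCP position; "ee_rot": TCP orientation; "contact_force": force on the tool from outside, world axes, zero at the start; "moment": the same for the moment, N m; "width": finger opening in m; "gripper_force": force on a finger pad.
Only numpy, scipy, OpenCV 4.12 (cv2) and the standard library are available. Lean on these libraries where they do the work, as an engineer would, in place of code of your own. Each camera call takes 0.05 s, during which the arm holds its last target. There are 200 camera calls.

## Working session

There is one attempt and no reset: what is moved stays moved. The work goes in short steps, Python scripts to look and compute and a shell command to move; the robot and the scene stay as the last step left them, time stands still between calls to the robot, and variables do not carry over. Pictures are saved under pics/ and viewed, at most 10 in all, crops included, and the job is handed in when it is done.

```bash
mkdir -p pics
python3 - <<'E'
from rig import get_state, imaging
import cv2,numpy as np
s=get_state();print(s['clock'],s['position'],s['ee_rot'],s['width'])
for n in ['top','scene']:
    cv2.imwrite(f'pics/{n}0.png',imaging.get_image(n)[:,:,::-1]);p=imaging.camera_params(n);print(p['camera_matrix'],np.round(p['cam_to_world'],4))
E
```

```text
0.0 [ 0.25706271 -0.51378559  0.24913724] [-9.15645974e-04  9.73231825e-01  2.29823779e-01 -8.66030972e-05] 0.08562026359031696
[[608.98303176   0.         311.03906523]
 [  0.         608.98303176 235.67252479]
 [  0.           0.           1.        ]] [[ 0.0067 -0.9926  0.1215  0.4356]
 [-0.9996 -0.0099 -0.026   0.089 ]
 [ 0.027  -0.1213 -0.9923  1.0443]
 [ 0.      0.      0.      1.    ]]
[[591.87070565   0.         316.18387884]
 [  0.         591.87070565 245.80741737]
 [  0.           0.           1.        ]] [[-0.4288 -0.3946  0.8127 -0.3723]
 [-0.9034  0.1805 -0.3891  0.4994]
 [ 0.0068 -0.901  -0.4338  0.5652]
 [ 0.      0.      0.      1.    ]]
```

View pics/top0.png

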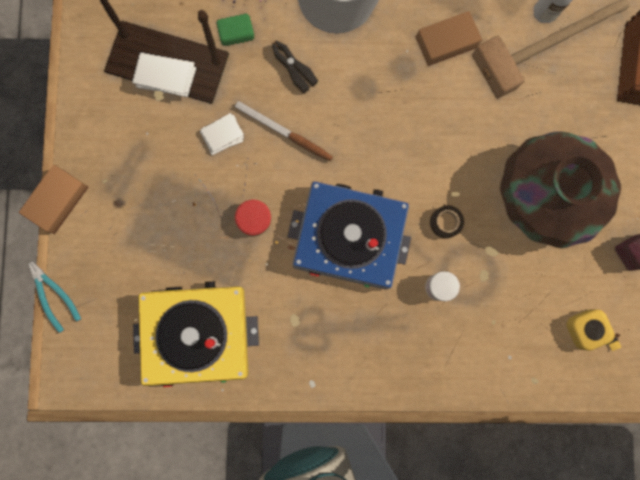

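View pics/scene0.png

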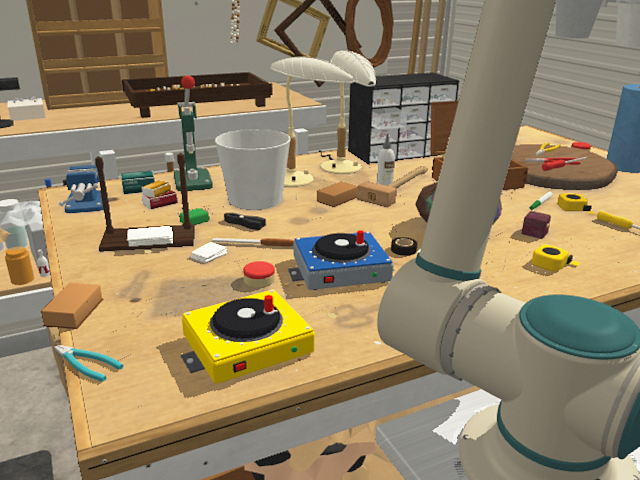

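Two candidates: the blue-topped grey controller at top (352,233), scene (342,258), and the yellow one at top (190,337), scene (248,325). The blue one fits the description, since yellow is excluded. The tin is at top (253,217), the jar at (444,286) and the tape at (447,221). I'll measure and confirm with a crop.

```bash
cat > h.py <<'E'
import numpy as np,cv2
from rig import get_state,imaging
def ray(n,u,v,z):
    p=imaging.camera_params(n);T=np.array(p['cam_to_world']);d=T[:3,:3]@np.linalg.inv(p['camera_matrix'])@[u,v,1]
    return T[:3,3]+d*(z-T[2,3])/d[2]
def blob(m):
    k,_,st,c=cv2.connectedComponentsWithStats(m.astype(np.uint8));return [(st[i,4],c[i].round(1),st[i,:4]) for i in range(1,k) if st[i,4]>8]
E
python3 - <<'E'
from h import *
im=cv2.imread('pics/top0.png')
x0,y0,x1,y1=285,170,475,310
c=im[y0:y1,x0:x1];hsv=cv2.cvtColor(c,cv2.COLOR_BGR2HSV).astype(int);H,S,V=hsv[...,0],hsv[...,1],hsv[...,2]
red=((H<6)|(H>174))&(S>150)&(V>120)
for b in blob(red): print('red',b[0],b[1]+[x0,y0],b[2],ray('top',*(b[1]+[x0,y0]),.085))
wh=(S<60)&(V>140)
for b in blob(wh): 
    if b[0]>60: print('white',b[0],b[1]+[x0,y0],ray('top',*(b[1]+[x0,y0]),.064))
blue=((H>100)&(H<125)&(S>120)&(V>60)).astype(np.uint8)
cs=max(cv2.findContours(blue,0,1)[0],key=cv2.contourArea);r=cv2.minAreaRect(cs);print(r)
bx=cv2.boxPoints(r)+[x0,y0];P=np.array([ray('top',*q,.049) for q in bx]);print(P.round(4),P.mean(0))
print('tin',ray('top',253,217,.03),'jar',ray('top',444,286,.048),'tape',ray('top',447,221,.019))
cv2.imwrite('pics/crop.png',cv2.resize(c,None,fx=4,fy=4,interpolation=2))
E
```

```text
red 57 [373.1 242.5] [84 69  9  8] [ 0.54311538 -0.03493457  0.085     ]
white 206 [352.4 232.3] [ 0.56183228 -0.00397018  0.064     ]
white 707 [444.4 285.6] [ 0.47652234 -0.15280985  0.064     ]
((66.18330383300781, 64.05845642089844), (97.43402099609375, 84.61962890625), 12.92599868774414)
[[ 0.5098  0.0901  0.049 ]
 [ 0.6477  0.06    0.049 ]
 [ 0.6127 -0.0985  0.049 ]
 [ 0.4755 -0.0656  0.049 ]] [ 0.56141714 -0.00350715  0.049     ]
tin [0.59042961 0.16017386 0.03      ] jar [ 0.47652951 -0.15608189  0.048     ] tape [ 0.58878319 -0.17059578  0.019     ]
```

View pics/crop.png

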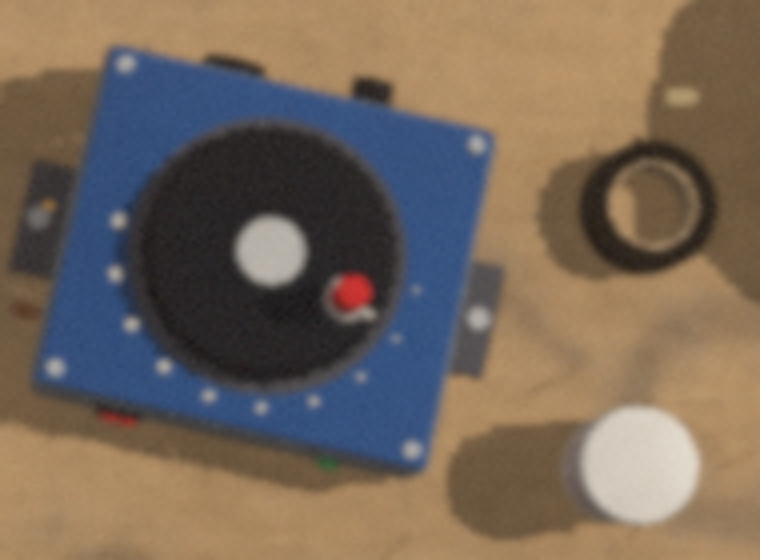

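The crop shows the blue-topped controller with red switch and green lamp: cap at crop (270,250), post at (352,292), dots growing clockwise. I'll shut the fingers, come in high, and stop behind the post with the back of one finger leading.

```bash
for i in 1; do
python3 -m inch '[{"claw":-1,"travel":[0.53,0.77,0],"turn":0.06},{"claw":-1,"travel":[0.53,0.77,0],"turn":0.06},{"claw":-1,"travel":[0.53,0.77,0],"turn":0.06},{"claw":-1,"travel":[0.53,0.77,0],"turn":0.06},{"claw":-1,"travel":[0.53,0.77,0],"turn":0.06}]' 20
python3 -m inch '[{"claw":-1,"travel":[0.53,0.77,0],"turn":0.06},{"claw":-1,"travel":[0.53,0.77,0],"turn":0.06},{"claw":-1,"travel":[0.53,0.77,0],"turn":0.06},{"claw":-1,"travel":[0.53,0.77,0],"turn":0.06},{"claw":-1,"travel":[0.53,0.77,0],"turn":0.06}]'
python3 -m inch '[{"claw":-1,"travel":[0.53,0.77,-0.3],"turn":0.06},{"claw":-1,"travel":[0.53,0.77,-0.3],"turn":0.06},{"claw":-1,"travel":[0.53,0.77,-0.3],"turn":0.06},{"claw":-1,"travel":[0.53,0.77,-0.3],"turn":0.06},{"claw":-1,"travel":[0.53,0.77,-0.3],"turn":0.06}]'; done
python3 - <<'E'
from h import *
s=get_state();print(s['clock'],s['position'],s['ee_rot'],s['width'],s['contact_force'])
a=imaging.get_image('scene');b=imaging.get_image('wrist')
cv2.imwrite('pics/s1.png',a[:,:,::-1]);cv2.imwrite('pics/w1.png',b[:,:,::-1])
cv2.imwrite('pics/sw1.png',cv2.resize(np.hstack([a,b])[:,:,::-1],(800,300),interpolation=cv2.INTER_AREA))
E
```

```text
clock: 0.6
position: [0.3649, -0.356, 0.2498]
ee_rot: [-0.001, 0.946, 0.323, 0.001]
contact_force: [-0.5, -0.7, 0.3]
width: 0.0119
gripper_force: 0.0
clock: 1.1
position: [0.471, -0.2034, 0.2497]
ee_rot: [-0.001, 0.912, 0.41, 0.001]
contact_force: [0.2, 0.6, -0.8]
width: -0.0
gripper_force: 0.0
clock: 1.6
position: [0.5765, -0.0495, 0.1873]
ee_rot: [-0.002, 0.87, 0.494, -0.001]
contact_force: [0.6, 0.2, -0.0]
width: 0.0002
gripper_force: 0.0
1.6 [ 0.57649439 -0.04949153  0.18730466] [-1.59374260e-03  8.69523853e-01  4.93888010e-01 -6.02671273e-04] 0.0001712056200651032 [ 0.57034474  0.17503918 -0.01482827]
```

View pics/sw1.png

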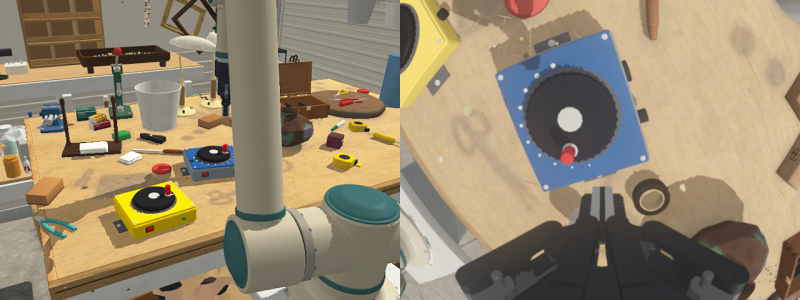

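Scene camera: the arm will partly hide the work, but the dial is still visible. Wrist (right half): post at about (568,155), fingertips at about (600,190), controller in full view. I'll track the dial with the wrist camera.

```bash
cat >> h.py <<'E'
from scipy.spatial.transform import Rotation as R
C=np.array([.5618,-.0040])
def wray(s,u,v,z):
    p=imaging.camera_params('wrist');K=np.array(p['camera_matrix']);T=np.array(p['T_tool_cam'])
    d=np.array([(u-K[0,2])/K[0,0],(v-K[1,2])/K[1,1]]);th=np.hypot(*d)
    d=np.r_[d/th*np.sin(th),np.cos(th)]
    q=s['ee_rot'];W=R.from_quat([q[1],q[2],q[3],q[0]]).as_matrix()
    o=W@T[:3,3]+s['position'];d=W@T[:3,:3]@d
    return o+d*(z-o[2])/d[2]
def look(save=None):
    s=get_state();a=imaging.get_image('wrist')
    if save: cv2.imwrite(save,a[:,:,::-1])
    hsv=cv2.cvtColor(a,cv2.COLOR_RGB2HSV).astype(int);H,S,V=hsv[...,0],hsv[...,1],hsv[...,2]
    print('t',s['clock'],'tcp',s['position'].round(4) if hasattr(s['position'],'round') else s['position'],'F',np.round(s['contact_force'],1))
    for b in blob(((H<6)|(H>174))&(S>150)&(V>100)):
        P=wray(s,*b[1],.078)
        r=P[:2]-C
        if np.hypot(*r)<.06: print('post',b[0],b[1],P.round(4),'rad',np.hypot(*r).round(4),'ang',np.degrees(np.arctan2(r[1],r[0])).round(1))
    for b in blob((S<50)&(V>150)):
        P=wray(s,*b[1],.064)
        if np.hypot(*(P[:2]-C))<.015 and b[0]>80: print('cap',b[0],b[1],P.round(4))
def goal(th,gap,z,turn=None):
    # th: post angle advance (deg), gap beyond touching 21.5 mm
    f=np.radians(-121-th);t=f-np.pi/2
    P=C+.036*np.array([np.cos(f),np.sin(f)])-(.0215+gap)*np.array([np.cos(t),np.sin(t)])
    return np.r_[P,z],np.degrees(t)+180-90  # tcp, tool x yaw wanted = t-90
E
python3 - <<'E'
from h import *
look('pics/w2.png')
s=get_state()
for th in (0,20,40,60,80): print(th,goal(th,0,0.089))
x=R.from_quat(np.roll(s['ee_rot'],-1)).as_matrix()[:,0];print(np.degrees(np.arctan2(x[1],x[0])))
E
```

```text
t 1.7 tcp [ 0.575 -0.053  0.189] F [-0.7 -0.2  0.1]
post 362 [267.6 247.5] [ 0.5409 -0.0344  0.078 ] rad 0.0369 ang -124.4
cap 1223 [270.9 188.6] [ 0.562  -0.0029  0.064 ]
0 (array([ 0.56168773, -0.04593134,  0.089     ]), np.float64(-121.0))
20 (array([ 0.54735313, -0.04336417,  0.089     ]), np.float64(-140.99999999999997))
40 (array([ 0.53476105, -0.0360491 ,  0.089     ]), np.float64(-161.0))
60 (array([ 0.52543026, -0.02486844,  0.089     ]), np.float64(-181.00000000000006))
80 (array([ 0.52048619, -0.01117073,  0.089     ]), np.float64(-201.0))
58.96266421029325
```

```bash
python3 -m inch '[{"claw":-1,"travel":[0,0,-0.2],"turn":0},{"claw":-1,"travel":[0,0,-0.4],"turn":0},{"claw":-1,"travel":[0,0,-0.49],"turn":0},{"claw":-1,"travel":[0,0,-0.49],"turn":0}]'
python3 - <<'E'
from h import *
look('pics/w3.png')
E
```

```text
clock: 2.15
position: [0.5725, -0.0541, 0.0898]
ee_rot: [-0.002, 0.871, 0.491, -0.002]
contact_force: [-0.0, -0.4, -0.4]
width: 0.0
gripper_force: 0.0
t 2.15 tcp [ 0.5725 -0.0541  0.0898] F [-0.  -0.4 -0.4]
post 1332 [240.2 319.2] [ 0.5419 -0.0335  0.078 ] rad 0.0356 ang -124.0
cap 2870 [243.1 228.1] [ 0.5623 -0.0027  0.064 ]
```

View pics/w3.png

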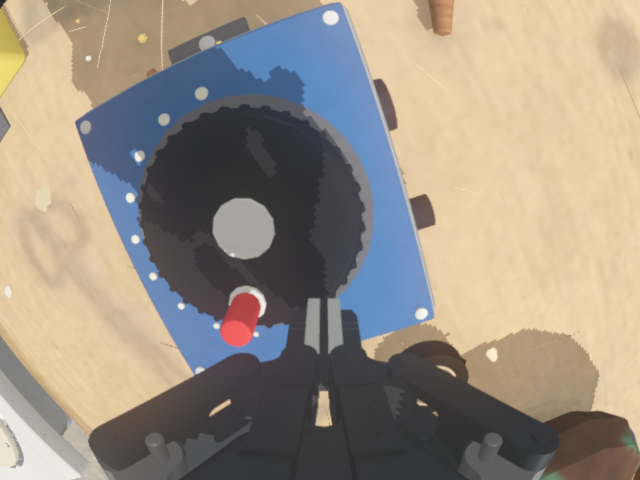

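Wrist view: post top at about (240,330), fingertip pair at (323,320), clear gap between them, 1 row of dots to the left. Next I'll work out the arc in move units.

```bash
python3 - <<'E'
from h import *
p=np.array([.5725,-.0541])
for th in range(0,92,4):
    g,_=goal(th,0,0);print(th,((g[:2]-p)/.2).round(3), round(-th/180,3)); p=p if th==0 and False else g[:2]
E
python3 -m inch '[{"claw":-1,"travel":[-0.025,0.018,0],"turn":0},{"claw":-1,"travel":[-0.047,0.033,0],"turn":0},{"claw":-1,"travel":[-0.047,0.033,0],"turn":0}]'
```

```text
0 [-0.054  0.041] 0.0
4 [-0.015  0.001] -0.022
8 [-0.015  0.002] -0.044
12 [-0.014  0.003] -0.067
16 [-0.014  0.004] -0.089
20 [-0.014  0.005] -0.111
24 [-0.014  0.006] -0.133
28 [-0.013  0.006] -0.156
32 [-0.013  0.007] -0.178
36 [-0.012  0.008] -0.2
40 [-0.012  0.009] -0.222
44 [-0.011  0.01 ] -0.244
48 [-0.01   0.011] -0.267
52 [-0.009  0.011] -0.289
56 [-0.009  0.012] -0.311
60 [-0.008  0.012] -0.333
64 [-0.007  0.013] -0.356
68 [-0.006  0.013] -0.378
72 [-0.005  0.014] -0.4
76 [-0.004  0.014] -0.422
80 [-0.003  0.014] -0.444
84 [-0.002  0.014] -0.467
88 [-0.001  0.015] -0.489
clock: 2.5
position: [0.5655, -0.0455, 0.0934]
ee_rot: [0.001, 0.87, 0.492, 0.001]
contact_force: [-0.2, 0.2, -0.7]
width: -0.0001
gripper_force: 0.0
```

```bash
python3 -m inch '[{"claw":-1,"travel":[-0.008,0.006,0],"turn":0},{"claw":-1,"travel":[-0.023,0.007,0],"turn":-0.022},{"claw":-1,"travel":[-0.038,0.009,0],"turn":-0.044}]'
python3 - <<'E'
from h import *
look()
E
python3 -m inch '[{"claw":-1,"travel":[-0.014,0.003,0],"turn":-0.022},{"claw":-1,"travel":[-0.014,0.003,0],"turn":-0.022}]'
python3 - <<'E'
from h import *
look('pics/w4.png')
E
```

```text
clock: 2.8
position: [0.5599, -0.0443, 0.0928]
ee_rot: [0.002, 0.903, 0.43, 0.002]
contact_force: [3.6, -1.9, -1.5]
width: 0.0002
gripper_force: 2.3
t 2.8 tcp [ 0.5599 -0.0443  0.0928] F [ 3.6 -1.9 -1.5]
post 1186 [275.9 325.7] [ 0.5413 -0.0329  0.078 ] rad 0.0355 ang -125.3
cap 2803 [269.4 236.5] [ 0.5625 -0.0027  0.064 ]
clock: 3.05
position: [0.5569, -0.0439, 0.0927]
ee_rot: [0.001, 0.916, 0.4, 0.001]
contact_force: [2.0, -1.7, 1.1]
width: 0.0001
gripper_force: 1.5
t 3.05 tcp [ 0.5569 -0.0439  0.0927] F [ 2.  -1.7  1.1]
post 1213 [275.6 325.8] [ 0.5389 -0.0313  0.078 ] rad 0.0356 ang -129.9
cap 2825 [270.1 236.3] [ 0.5625 -0.0027  0.064 ]
```

```bash
python3 -m inch '[{"claw":-1,"travel":[-0.014,0.003,0],"turn":-0.022},{"claw":-1,"travel":[-0.014,0.003,0],"turn":-0.022}]' | grep -E 'posi|contact'
python3 -c "from h import *;look()"
python3 -m inch '[{"claw":-1,"travel":[-0.014,0.004,0],"turn":-0.022},{"claw":-1,"travel":[-0.014,0.004,0],"turn":-0.022}]'| grep -E 'posi|contact'
python3 -c "from h import *;look()"
```

```text
position: [0.5517, -0.0422, 0.092]
contact_force: [-0.7, 0.5, -0.2]
t 3.3 tcp [ 0.5517 -0.0422  0.092 ] F [-0.7  0.5 -0.2]
post 1311 [267.3 324.8] [ 0.5327 -0.0252  0.078 ] rad 0.036 ang -143.9
cap 2906 [276.1 234.7] [ 0.5625 -0.0028  0.064 ]
position: [0.549, -0.0414, 0.0918]
contact_force: [0.4, -0.2, -0.2]
t 3.55 tcp [ 0.549  -0.0414  0.0918] F [ 0.4 -0.2 -0.2]
post 1330 [272.9 325.5] [ 0.5325 -0.0252  0.078 ] rad 0.0361 ang -144.1
cap 2921 [276.3 234.7] [ 0.5625 -0.0029  0.064 ]
```

First click felt and seen: the post went from -124° to -144°. On to the second.

```bash
python3 -m inch '[{"claw":-1,"travel":[-0.014,0.006,0],"turn":-0.022},{"claw":-1,"travel":[-0.027,0.012,0],"turn":-0.044},{"claw":-1,"travel":[-0.040,0.019,0],"turn":-0.067}]' | grep -E 'posi|contact'
python3 -c "from h import *;look()"
python3 -m inch '[{"claw":-1,"travel":[-0.012,0.008,0],"turn":-0.022},{"claw":-1,"travel":[-0.012,0.008,0],"turn":-0.022}]'| grep -E 'posi|contact'
python3 -c "from h import *;look()"
```

```text
position: [0.5436, -0.0395, 0.0922]
contact_force: [1.8, -3.2, -2.9]
t 3.9 tcp [ 0.5436 -0.0395  0.0922] F [ 1.8 -3.2 -2.9]
post 1167 [275.4 326.9] [ 0.5305 -0.0216  0.078 ] rad 0.0359 ang -150.6
cap 2912 [270.4 237.2] [ 0.5625 -0.003   0.064 ]
position: [0.5388, -0.0361, 0.0919]
contact_force: [-0.9, 0.1, 0.7]
t 4.15 tcp [ 0.5388 -0.0361  0.0919] F [-0.9  0.1  0.7]
post 1216 [266.9 325.3] [ 0.5262 -0.0135  0.078 ] rad 0.0368 ang -165.0
cap 2982 [276.9 234.4] [ 0.5624 -0.003   0.064 ]
```

```bash
python3 -m inch '[{"claw":-1,"travel":[-0.012,0.009,0],"turn":-0.022},{"claw":-1,"travel":[-0.023,0.019,0],"turn":-0.044},{"claw":-1,"travel":[-0.033,0.030,0],"turn":-0.067},{"claw":-1,"travel":[-0.042,0.041,0],"turn":-0.089}]' | grep -E 'posi|contact'
python3 -c "from h import *;look()"
python3 -m inch '[{"claw":-1,"travel":[-0.009,0.012,0],"turn":-0.022},{"claw":-1,"travel":[-0.009,0.012,0],"turn":-0.022}]'| grep -E 'posi|contact'
python3 -c "from h import *;look('pics/w5.png')"
```

```text
position: [0.5315, -0.0293, 0.0921]
contact_force: [-0.2, -1.7, -1.5]
t 4.6 tcp [ 0.5315 -0.0293  0.0921] F [-0.2 -1.7 -1.5]
post 1174 [274.7 326.5] [ 0.5252 -0.0078  0.078 ] rad 0.0368 ang -174.1
cap 2981 [274.1 235.8] [ 0.5623 -0.0031  0.064 ]
position: [0.5289, -0.0255, 0.0919]
contact_force: [0.5, 0.0, -0.5]
t 4.85 tcp [ 0.5289 -0.0255  0.0919] F [ 0.5  0.  -0.5]
post 1297 [269.  324.5] [ 0.5249 -0.001   0.078 ] rad 0.0371 ang 175.3
cap 3008 [278.2 234. ] [ 0.5622 -0.0031  0.064 ]
```

Third click at -184.7°. On to the fourth, with smaller last steps.

```bash
python3 -m inch '[{"claw":-1,"travel":[-0.008,0.012,0],"turn":-0.022},{"claw":-1,"travel":[-0.015,0.025,0],"turn":-0.044},{"claw":-1,"travel":[-0.021,0.038,0],"turn":-0.067},{"claw":-1,"travel":[-0.026,0.052,0],"turn":-0.089}]' | grep -E 'posi|contact'
python3 -c "from h import *;look()"
python3 -m inch '[{"claw":-1,"travel":[-0.002,0.007,0],"turn":-0.011},{"claw":-1,"travel":[-0.002,0.007,0],"turn":-0.011}]'| grep -E 'posi|contact'
python3 -c "from h import *;look()"
```

```text
position: [0.5244, -0.0163, 0.0921]
contact_force: [0.5, -0.7, -1.4]
t 5.3 tcp [ 0.5244 -0.0163  0.0921] F [ 0.5 -0.7 -1.4]
post 1007 [272.8 328.6] [0.5246 0.0072 0.078 ] rad 0.0388 ang 163.2
cap 3002 [276.1 235. ] [ 0.5621 -0.0032  0.064 ]
position: [0.5237, -0.0139, 0.092]
contact_force: [0.1, 0.2, 0.2]
t 5.55 tcp [ 0.5237 -0.0139  0.092 ] F [0.1 0.2 0.2]
post 1118 [264.6 325.3] [0.5271 0.0127 0.078 ] rad 0.0385 ang 154.3
cap 3021 [278.5 233.4] [ 0.5622 -0.0031  0.064 ]
```

Fourth click reached, no contact. Backing away from the post, then up.

```bash
python3 -m inch '[{"claw":-1,"travel":[-0.02,-0.04,0],"turn":0},{"claw":-1,"travel":[-0.03,-0.07,0.05],"turn":0},{"claw":-1,"travel":[-0.03,-0.07,0.25],"turn":0},{"claw":-1,"travel":[-0.03,-0.07,0.45],"turn":0},{"claw":-1,"travel":[-0.03,-0.07,0.45],"turn":0}]'
python3 -c "
from h import *
look()
a=imaging.get_image('wrist');b=imaging.get_image('top')
cv2.imwrite('pics/f.png',cv2.resize(np.hstack([b,a])[:,:,::-1],(800,300),interpolation=cv2.INTER_AREA))"
```

```text
clock: 6.1
position: [0.5212, -0.0295, 0.1881]
ee_rot: [0.0, 0.992, -0.129, 0.006]
contact_force: [0.8, -0.4, 0.5]
width: 0.0004
gripper_force: 0.0
t 6.1 tcp [ 0.5212 -0.0295  0.1881] F [ 0.8 -0.4  0.5]
post 450 [263.9 251.9] [0.528  0.0114 0.078 ] rad 0.0372 ang 155.5
cap 1211 [272.2 194.9] [ 0.562  -0.0031  0.064 ]
```

View pics/f.png

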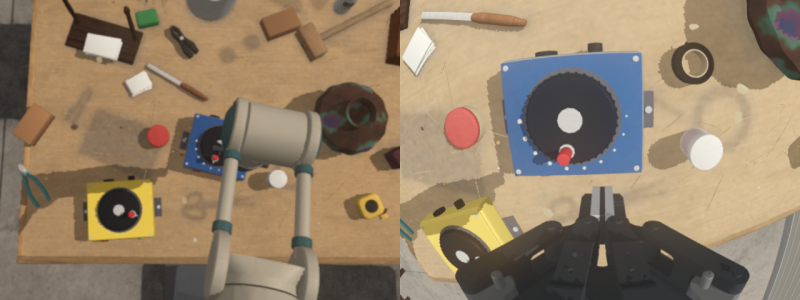

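The top view (left) and wrist view (right) show the post turned to about (565,155) and the fingers clear. Tin (462,128), jar (702,150) and tape (693,63) stand where they were. The turn from -124.4° to -204.5° is 80.1°.

```bash
python3 -c "
from rig import ticket
print(ticket.sign_off())"
```

```text
the job is handed in; nothing more can be done
None
```

The dial was turned up four clicks (80.1° measured on the wrist camera), stopped before the fifth with the fingers clear and the tin, jar and tape not touched; the job is handed in, and no verdict was shown.

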